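# Find the tub cover that rocks and press it home

## Task

One of the four steel covers on the white tubs is not seated: with a fingertip, press down near the edge of one cover after another until you find the one that rocks. Then press that one firmly on its middle until it is fully home and lies firm and level on its tub. Only touch the covers, do not lift or shift any of them off its tub, and leave everything else as it stands.

Things in the scene. Friction and masses are not known exactly. Their poses are not given: they have to be found in the camera images.
- cover_1: One of four identical plain steel covers: 90 mm disc, 3 mm thick, with a 10 mm skirt that hangs over a fixed white tub (78 mm across, 3.5 mm play all round). Loose, about 0.15 kg. Origin: centre of the disc's underside, z up, 70 mm above the worktop at the start, so the top is at 73 mm. A thin 30 mm ring marks the middle. The four stand in a row along y, in any order, 13 mm or more apart.
- cover_2: Identical to cover_1, origin likewise. At the start all four lie level at the same height; looks and heights do not tell which is loose, and it may be any of the four. Three rest on the whole rim of their tub and do not give when pressed.
- cover_3: Identical to cover_1, origin likewise. The loose cover (any of the four) balances on a central stopper 20 mm across that holds it 5 mm above its tub's rim. Pressed with 1 to 3 N near the edge (about 34 mm from the middle, any side) the fingertip sinks about 3 mm there, and the cover rocks back when let go. Press lightly there, under 10 N: a hard press near the edge may push the stopper down too.
- cover_4: Identical to cover_1, origin likewise. Pressed on the middle (within 8 mm of it) with about 12 to 16 N (20 N is safe), the loose cover's stiff stopper slides down 5 mm and stays; the cover then rests level on its tub's rim, origin 65 mm above the worktop. Its tub is 5 mm shorter than the others, so it ends 5 mm lower than the other covers.
- spice_jar: Bystander, loose: spice jar with a yellow cap, 42 mm across, 96 mm tall. Origin at the centre of its underside.
- timer: Bystander, loose: wind-up kitchen timer, 63 mm across, 56 mm tall. Origin at the centre of its underside.
- thermometer: Bystander, loose: probe thermometer, 179 mm long, 17 mm high, lying along its y axis. Origin at the centre of its underside.
- spoon: Bystander, loose: steel spoon, 199 mm long, lying along its x axis. Origin at the centre of its underside.

How it is judged:
By the outcome, as a careful person would: the job done as asked, in the order asked, and still so for the second after the job is handed in, with the robot touching nothing.
It also fails if it takes over 48 s, if anything falls off the work surface, if the arm or the gripper's body presses on something with over 40 N, if the wrist force passes 120 N, or if a joint passes its speed limit or range.

## Robot

A 6-joint arm with a two-finger parallel gripper is mounted at the origin on the work surface; the furniture and walls round the work are solid. World frame = base frame: x ahead of the robot, y to its left, z up, the work surface at z = 0. Lengths are in m, angles in rad, forces in N, time in s.
With the tool pointing down it reaches from about 0.3 to 0.95 m from the base axis. Payload 3.1 kg.
Tool frame: the origin (TCP) lies midway between the tips of the shut fingers; the grasp point (between the pads) lies 19 mm behind it (bot.grasp_offset is the distance from the TCP to the grasp point, in m); z points along the fingers, y is the direction in which the jaws open and shut (so a half turn about z gives the same grasp; the last joint's range is limited). The gripper opens to 85 mm and grips with 20 to 120 N. Pads are 22 mm wide; open, the fingers measure 114 mm over their backs; the gripper's body (76 mm by 85 mm) begins 54 mm behind the grasp point. The pads swing forward as they close: fully open they stand 13 mm farther back than shut.
Start: joints at [1.267, 0.308, 1.634, -0, 1.2, -0.07], TCP at [0.145, 0.608, 0.231] pointing down, gripper open.
Joint ranges: [-3.06, 3.06], [-0.79, 1.96], [0.05, 2.63], [-1.19, 4.34], [0.05, 2.64], [-2.94, 2.94]. Speed limits (rad/s): [2.79, 2.79, 3.14, 3.14, 3.14, 3.14].

## Interface

Orientations are given as a rotation vector (axis times angle).
In Python, from station import bot, optics gives the robot as it stands.
- The arm moves only by the tool carry_out, never from a script. Its argument "deltas" is one flat list of numbers, 7 for each row, row after row: the shift along the tool's x, y, z in units of 50 mm (1.0 is 50 mm), then the turn, a rotation vector about the tool's x, y, z in units of 6 degrees (1.0 is 6 degrees), then the finger opening in mm, from 0 to 85.4. A call has 1 to 12 rows; each row is the pose to reach, as a shift and turn from the pose commanded when the call began, along the tool's axes at that moment; what a row does not reach only later rows make up. A row lasts 1/10 s, in which the tool goes at most 50 mm and 8.59 degrees, less where a joint would pass 70% of its speed; a pose out of reach is approached as far as the arm can. A call with a gripper value outside its range is refused whole. The fingers move at their own pace and stop on an object; "force" is the grip in N (left out, the last holds). Time passes only in rows, so rows that repeat a pose let the fingers close. It gives the time, the measured TCP pose, the force and the opening at its end, in the units of the state.
- bot.read_state(): the state, without advancing time (a new reading comes with each control period).
- optics.capture(name): name is "side" or "top"; returns a dict with "color" (384x512x3 uint8, blue, green, red), "mtx" (3x3 intrinsics, pixels), "position" and "orientation" of the camera in the world. Camera axes: x right, y down, z forward; pixel columns grow to the right and rows downward; lengths in m; the calibration is good to about 2 mm. A picture is of the moment at which its call begins. There is no depth.
- bot.finish_job(): hands the job in, once; it reports no verdict.
Trained networks look in the newest picture that a camera, given by its name, has taken for a name from the list of things; names that differ only in an ending like _2 or _b are one class to them, and where a whole thing is asked for, a point or a joint stands for the part that bears it (a point fixed in the world has none). Each returns a list of dicts, best first, with "confidence" (0 to 1); they miss things now and then, are a little off and sometimes report something else, mostly with a low value. They report only what shows in the picture. A call takes as long as a camera call.
- optics.search_frame(camera, thing): "point" ([column, row] in pixels, amid what is visible of it).
The state is a dict: "time": time; "joint_positions": joint angles; "joint_vel": joint speeds; "effort": joint torques, N m; "ee_pos": TCP position; "orientation": TCP orientation; "contact_force": force on the tool from outside, world axes, zero at the start; "moment": the same for the moment, N m; "width": finger opening in m.
Only numpy, scipy, OpenCV 4.12 (cv2) and the standard library are available. Lean on these libraries where they do the work, as an engineer would, in place of code of your own. Each camera call takes 0.05 s, during which the arm holds its last target.

## Working session

There is one attempt and no reset: what is moved stays moved. The work goes in short steps, Python scripts to look and compute and a tool call to move; the robot and the scene stay as the last step left them, time stands still between calls to the robot, and variables do not carry over. Pictures are saved under pics/ and viewed, and the job is handed in when it is done.

Besides the shell and the picture viewer there is one more tool, called after ">>>" as name(argument=value, ...), one argument or row to a line, values as JSON. carry_out: Moves the arm, as the interface text tells. Its arguments: {"type":"object","properties":{"deltas":{"type":"array","items":{"type":"number"}},"force":{"type":"number"}},"required":["deltas"]}

```bash
mkdir -p pics; cat > h.py <<'E'
import numpy as np, cv2
from scipy.spatial.transform import Rotation as R
from station import bot, optics
def rot(o):
    o=np.array(o,float)
    return o if o.shape==(3,3) else (R.from_quat(o).as_matrix() if o.size==4 else R.from_rotvec(o).as_matrix())
def px2w(c,p,z):
    d=rot(c["orientation"])@np.linalg.inv(c["mtx"])@np.array([p[0],p[1],1.])
    o=np.array(c["position"]); return o+d*(z-o[2])/d[2]
E
python3 - <<'E'
from h import *
s=bot.read_state(); print({k:np.round(v,4) for k,v in s.items()})
for n in ("top","side"):
    c=optics.capture(n); cv2.imwrite(f"pics/{n}0.png",c["color"]); print(n,c["position"],c["orientation"])
    for t,z in (("cover_1",.073),("spice_jar",.05),("timer",.03),("thermometer",.01),("spoon",.005)):
        for d in optics.search_frame(n,t): print(t,np.round(d["point"],1),round(d["confidence"],2),np.round(px2w(c,d["point"],z),4))
E
```

```text
{'time': np.float64(0.0), 'joint_positions': array([ 1.2673,  0.309 ,  1.6352, -0.    ,  1.1997, -0.0697]), 'joint_vel': array([-0.0013, -0.0007,  0.0012,  0.0003,  0.0004,  0.0003]), 'effort': array([ 7.00000e-04, -4.15248e+01, -2.76668e+01,  0.00000e+00,
        1.01000e-02, -0.00000e+00]), 'ee_pos': array([0.1446, 0.6072, 0.2301]), 'orientation': array([-0.3663, -3.1197,  0.0035]), 'contact_force': array([ 0.4054, -0.7401, -0.0674]), 'moment': array([-0.0384, -0.0316,  0.0203]), 'width': np.float64(0.0855)}
top [0.16628814 0.01593753 1.38102819] [-2.1415341   2.12141859 -0.18499024]
cover_1 [169.7 162.9] 0.91 [0.4722 0.2687 0.073 ]
cover_1 [231.7 171.2] 0.71 [0.4477 0.0753 0.073 ]
cover_1 [325.2 167.6] 0.6 [ 0.4619 -0.215   0.073 ]
cover_1 [273.8 166.6] 0.59 [ 0.4636 -0.0553  0.073 ]
spice_jar [132.8 176.4] 0.85 [0.4329 0.3875 0.05  ]
spice_jar [374.8 180. ] 0.41 [ 0.4287 -0.3744  0.05  ]
timer [375.5 181.3] 0.77 [ 0.4284 -0.3823  0.03  ]
thermometer [156.  200.9] 0.53 [0.3614 0.3197 0.01  ]
spoon [343.7 223.9] 0.83 [ 0.2936 -0.2824  0.005 ]
side [-0.03996792 -1.09187714  0.65133103] [-2.0119268   0.38215801 -0.2691951 ]
cover_1 [289.4 217.4] 0.82 [ 0.4524 -0.2225  0.073 ]
cover_1 [235.1 161.5] 0.76 [0.4508 0.2565 0.073 ]
cover_1 [307.8 264.3] 0.58 [ 0.3891 -0.4451  0.073 ]
cover_1 [268.5 197.3] 0.54 [ 0.4476 -0.0797  0.073 ]
cover_1 [252.7 177.9] 0.52 [0.4572 0.083  0.073 ]
spice_jar [221.  158.1] 0.55 [0.426  0.3667 0.05  ]
timer [307.2 265.5] 0.74 [ 0.4169 -0.401   0.03  ]
timer [246.9 257.5] 0.39 [ 0.2792 -0.3117  0.03  ]
thermometer [211. 172.] 0.44 [0.3676 0.3251 0.01  ]
spoon [248.4 256.2] 0.69 [ 0.2983 -0.276   0.005 ]
```

```bash
python3 - <<'E'
import cv2
a=cv2.imread("pics/top0.png")[120:250,100:400]; b=cv2.imread("pics/side0.png")
cv2.imwrite("pics/t1.png",cv2.resize(a,None,fx=2.66,fy=2.66,interpolation=2))
cv2.imwrite("pics/s1.png",cv2.resize(b[130:290,180:340],None,fx=3.75,fy=3.75,interpolation=2))
E
```

```text
(no output)
```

View pics/t1.png

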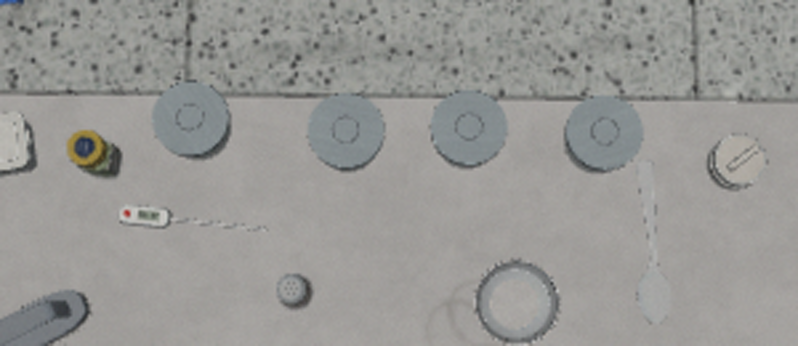

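View pics/s1.png

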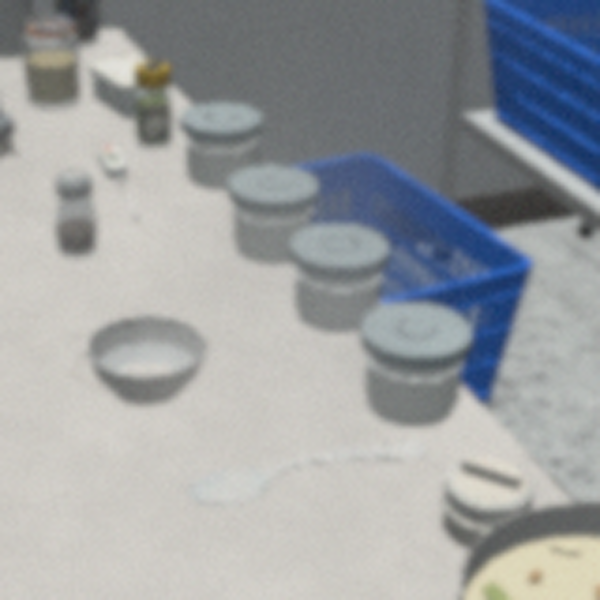

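View pics/top0.png

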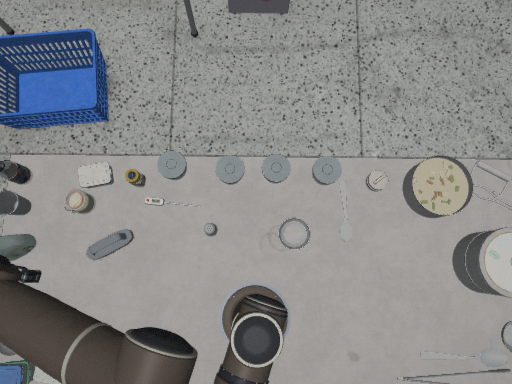

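The top picture shows four covers with rings near (171,164), (230,169), (276,167) and (327,169). The jar is at (133,176) and the timer at (376,181). I'll refine the cover centres by colour and edges.

```bash
python3 - <<'E'
from h import *
c=optics.capture("top"); im=c["color"]
sat=im[...,0].astype(int)-im[...,2]
m=cv2.medianBlur((sat>9).astype(np.uint8)*255,3)
n,l,st,ce=cv2.connectedComponentsWithStats(m[120:220,100:400].copy())
for i in range(1,n):
    if st[i,4]>250: 
        p=ce[i]+[100,120]; print(st[i],np.round(p,2),np.round(px2w(c,p,.072),4))
g=cv2.resize(im[130:200,140:360],None,fx=6,fy=6,interpolation=cv2.INTER_CUBIC)
h=cv2.HoughCircles(cv2.cvtColor(g,6),cv2.HOUGH_GRADIENT,1,150,param1=80,param2=15,minRadius=76,maxRadius=98)
for x,y,r in sorted(h[0].tolist()):
    p=np.array([x,y])/6-.42+[140,130]; print("hough",np.round(p,2),r/6,np.round(px2w(c,p,.073),4))
for p in [(171.4,164.4),(230.1,168.9),(276.3,167.4),(327.4,169.2)]: print(np.round(px2w(c,p,.073),4))
for k in (0,1): pass
c=optics.capture("side"); g=cv2.resize(c["color"][130:290,180:340],None,fx=3.75,fy=3.75)
for p in [(222,121),(273,186),(338,247),(417,332)]: print("side",np.round(px2w(c,np.array(p)/3.75-.4+[180,130],.073),4))
E
```

```text
[ 59  31  27  27 531] [171.58 163.54] [0.4705 0.263  0.072 ]
[162  34  28  28 527] [275.84 167.42] [ 0.4612 -0.0617  0.072 ]
[116  36  28  27 518] [229.76 168.64] [0.456  0.0815 0.072 ]
[213  36  28  28 533] [326.51 169.09] [ 0.4574 -0.2192  0.072 ]
hough [171.5  164.16] 13.466667175292969 [0.4683 0.263  0.073 ]
hough [274.83 166.83] 15.866666158040365 [ 0.4629 -0.0585  0.073 ]
hough [325.33 169.66] 13.949999491373697 [ 0.4554 -0.2153  0.073 ]
[0.4675 0.2632 0.073 ]
[0.4549 0.0804 0.073 ]
[ 0.4611 -0.063   0.073 ]
[ 0.4569 -0.2218  0.073 ]
side [0.4637 0.2479 0.073 ]
side [0.4518 0.0726 0.073 ]
side [ 0.4571 -0.0688  0.073 ]
side [ 0.4544 -0.2279  0.073 ]
```

```bash
cat >> h.py <<'E'
def plan(t):
    s=bot.read_state(); M=rot(s["orientation"]); D=R.from_euler('x',180,degrees=True)*R.from_euler('z',180,degrees=True)
    T=D.as_matrix()  # tool x=-X, y=+Y, z=-Z
    print("tcp",np.round(s["ee_pos"],4),"F",np.round(s["contact_force"],2),"t",s["time"])
    print("shift",np.round(M.T@(np.array(t)-s["ee_pos"])/.05,2),"turn",np.round(np.degrees(R.from_matrix(M.T@T).as_rotvec())/6,2))
E
python3 -c "
from h import *
plan([.469,.229,.15])"
```

```text
tcp [0.1448 0.608  0.2313] F [ 0.15 -0.31 -0.62] t 0.7
shift [-8.06 -5.87  1.63] turn [ 0.   -0.   -2.23]
```

>>> carry_out(
  deltas=[-0.24,-0.18,0,0,0,-0.07,0,-0.8,-0.59,0,0,0,-0.22,0,-1.6,-1.17,0.1,0,0,-0.45,0,-2.4,-1.76,0.2,0,0,-0.67,0,-3.2,-2.35,0.4,0,0,-0.9,0,-4.0,-2.9,0.6,0,0,-1.1,0,-4.8,-3.5,0.8,0,0,-1.35,0,-5.6,-4.1,1.0,0,0,-1.6,0,-6.4,-4.7,1.2,0,0,-1.8,0,-7.2,-5.25,1.4,0,0,-2.0,0,-7.7,-5.6,1.5,0,0,-2.15,0,-8.06,-5.87,1.63,0,0,-2.23,0],
  force=20,
)

```text
time: 1.9
ee_pos: [0.4704, 0.226, 0.1498]
orientation: [0.004, 3.141, -0.001]
contact_force: [-0.9, 1.1, -0.5]
width: -0.0
```

```bash
python3 - <<'E'
from h import *
plan([.469,.229,.15])
for n in ("top","side"):
    c=optics.capture(n); cv2.imwrite(f"pics/{n}2.png",c["color"])
a=cv2.imread("pics/top2.png")[120:250,100:400]; b=cv2.imread("pics/side2.png")
cv2.imwrite("pics/t2.png",cv2.resize(a,None,fx=2.66,fy=2.66,interpolation=2))
cv2.imwrite("pics/s2.png",cv2.resize(b[100:260,180:340],None,fx=3.75,fy=3.75,interpolation=2))
plan([.469,.229,.15])
E
```

```text
tcp [0.4704 0.226  0.1498] F [-0.93  1.05 -0.51] t 1.9
shift [ 0.03  0.06 -0.  ] turn [-0.01  0.01 -0.02]
tcp [0.47   0.2258 0.1491] F [-0.52  0.22  0.55] t 2.0
shift [ 0.02  0.06 -0.02] turn [-0.01 -0.01 -0.04]
```

View pics/s2.png

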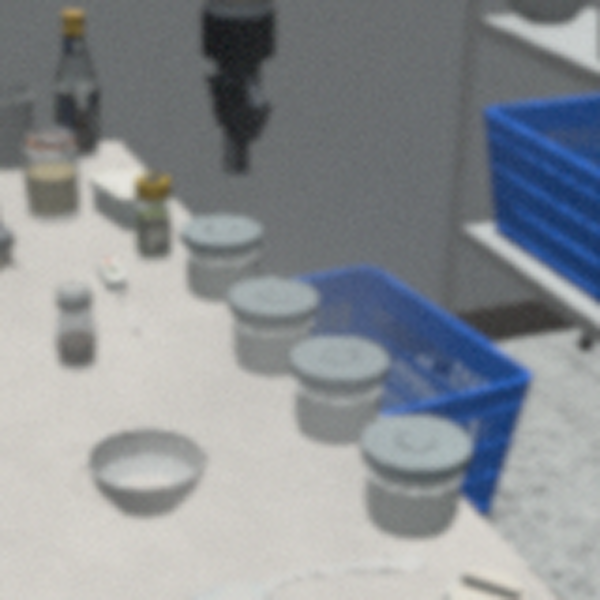

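The tip hangs over the far cover at about (235,170) in the crop, clear of everything. I'll descend onto its edge.

>>> carry_out(
  deltas=[0,0.06,0.3,0,0,0,0,0,0.06,0.7,0,0,0,0,0,0.06,1.1,0,0,0,0,0,0.06,1.35,0,0,0,0,0,0.06,1.45,0,0,0,0,0,0.06,1.45,0,0,0,0],
)

```text
time: 2.6
ee_pos: [0.4682, 0.2321, 0.0769]
orientation: [0.0, -3.14, 0.001]
contact_force: [0.5, 1.4, 1.0]
width: -0.0001
```

>>> carry_out(
  deltas=[0,0,0.04,0,0,0,0,0,0,0.04,0,0,0,0],
)

```text
time: 2.8
ee_pos: [0.4695, 0.2325, 0.076]
orientation: [0.0, 3.14, 0.001]
contact_force: [-0.1, -0.7, 0.6]
width: 0.0003
```

>>> carry_out(
  deltas=[0,0,0.02,0,0,0,0,0,0,0.02,0,0,0,0],
)

```text
time: 3.0
ee_pos: [0.4692, 0.2323, 0.0747]
orientation: [0.0, 3.141, 0.001]
contact_force: [-1.6, 0.1, -0.5]
width: 0.0002
```

>>> carry_out(
  deltas=[0,-0.05,0.02,0,0,0,0,0,-0.05,0.02,0,0,0,0],
)

```text
time: 3.2
ee_pos: [0.4688, 0.2293, 0.0732]
orientation: [-0.001, -3.141, 0.0]
contact_force: [-0.1, -0.4, 0.5]
width: -0.0001
```

>>> carry_out(
  deltas=[0,0,0.01,0,0,0,0,0,0,0.01,0,0,0,0],
)

```text
time: 3.4
ee_pos: [0.4688, 0.2294, 0.0731]
orientation: [-0.0, -3.141, 0.001]
contact_force: [-1.8, -1.1, 3.1]
width: -0.0003
```

>>> carry_out(
  deltas=[0,0,0.01,0,0,0,0,0,0,0.01,0,0,0,0],
)

```text
time: 3.6
ee_pos: [0.4688, 0.2294, 0.0731]
orientation: [-0.0, -3.141, 0.001]
contact_force: [-2.5, -2.2, 7.9]
width: 0.0001
```

>>> carry_out(
  deltas=[0,0,0.01,0,0,0,0,0,0,0.01,0,0,0,0],
)

```text
time: 3.8
ee_pos: [0.4689, 0.2294, 0.073]
orientation: [-0.0, -3.141, 0.001]
contact_force: [-3.3, -2.6, 10.3]
width: -0.0
```

Cover at y=0.263 is firm: it doesn't give at 10 N. Next is the one at y=0.081.

>>> carry_out(
  deltas=[0,0,-0.3,0,0,0,0,0,0,-0.6,0,0,0,0,0.05,-0.5,-0.6,0,0,0,0,0.1,-1.2,-0.6,0,0,0,0,0.15,-1.9,-0.6,0,0,0,0,0.2,-2.6,-0.6,0,0,0,0,0.25,-3.2,-0.6,0,0,0,0,0.27,-3.6,-0.6,0,0,0,0,0.27,-3.65,-0.5,0,0,0,0,0.27,-3.65,-0.25,0,0,0,0,0.27,-3.65,-0.08,0,0,0,0,0.27,-3.65,-0.08,0,0,0,0],
)

```text
time: 5.0
ee_pos: [0.4535, 0.048, 0.0737]
orientation: [0.001, -3.137, -0.0]
contact_force: [-0.0, 0.5, -0.5]
width: 0.0001
```

>>> carry_out(
  deltas=[0,0,0.02,0,0,0,0,0,0,0.02,0,0,0,0],
)

```text
time: 5.2
ee_pos: [0.4554, 0.0477, 0.0746]
orientation: [0.001, -3.141, -0.0]
contact_force: [0.4, 0.3, 1.0]
width: -0.0001
```

>>> carry_out(
  deltas=[0,0,0.02,0,0,0,0,0,0,0.02,0,0,0,0],
)

```text
time: 5.4
ee_pos: [0.4555, 0.0473, 0.0739]
orientation: [-0.0, 3.141, 0.0]
contact_force: [-0.1, -0.8, 0.3]
width: 0.0
```

>>> carry_out(
  deltas=[0,0,0.01,0,0,0,0,0,0,0.01,0,0,0,0],
)

```text
time: 5.6
ee_pos: [0.4554, 0.0471, 0.0734]
orientation: [0.0, 3.141, -0.0]
contact_force: [0.1, -0.5, 0.2]
width: -0.0004
```

>>> carry_out(
  deltas=[0,0,0.01,0,0,0,0,0,0,0.01,0,0,0,0],
)

```text
time: 5.8
ee_pos: [0.4555, 0.0471, 0.0729]
orientation: [0.001, 3.141, -0.0]
contact_force: [-0.8, 0.4, 0.7]
width: 0.0002
```

>>> carry_out(
  deltas=[0,0,0.01,0,0,0,0,0,0,0.01,0,0,0,0],
)

```text
time: 6.0
ee_pos: [0.4554, 0.047, 0.0723]
orientation: [0.0, 3.141, -0.0]
contact_force: [0.7, -0.5, 0.6]
width: -0.0001
```

>>> carry_out(
  deltas=[0,0,0.01,0,0,0,0,0,0,0.01,0,0,0,0],
)

```text
time: 6.2
ee_pos: [0.4553, 0.047, 0.0717]
orientation: [0.0, 3.142, -0.0]
contact_force: [0.3, -0.6, 0.5]
width: 0.0001
```

>>> carry_out(
  deltas=[0,0,0.01,0,0,0,0,0,0,0.01,0,0,0,0],
)

```text
time: 6.4
ee_pos: [0.4553, 0.0471, 0.0712]
orientation: [-0.0, -3.142, 0.0]
contact_force: [-0.4, -1.1, 0.7]
width: 0.0004
```

>>> carry_out(
  deltas=[0,0,0.01,0,0,0,0,0,0,0.02,0,0,0,0],
)

```text
time: 6.6
ee_pos: [0.4553, 0.0471, 0.0702]
orientation: [0.0, 3.142, -0.0]
contact_force: [1.3, -1.0, 1.1]
width: -0.0
```

>>> carry_out(
  deltas=[0,0,0.01,0,0,0,0,0,0,0.01,0,0,0,0],
)

```text
time: 6.8
ee_pos: [0.4552, 0.0471, 0.0697]
orientation: [-0.0, -3.141, -0.0]
contact_force: [0.2, -0.7, 0.8]
width: 0.0003
```

```bash
python3 - <<'E'
from h import *
for n in ("top","side"):
    c=optics.capture(n); cv2.imwrite(f"pics/{n}3.png",c["color"])
b=cv2.imread("pics/side3.png")
cv2.imwrite("pics/s3.png",cv2.resize(b[130:230,200:320],None,fx=6,fy=6,interpolation=2))
plan([.4555,.047,.069])
E
```

```text
tcp [0.4553 0.0471 0.0697] F [-0.87  0.15  0.65] t 6.9
shift [-0.   -0.    0.01] turn [-0. -0. -0.]
```

View pics/s3.png

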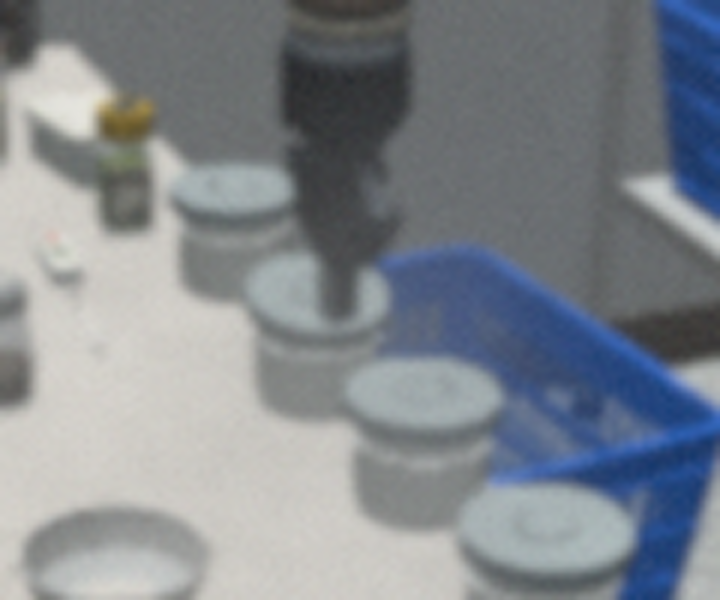

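The tip rests on the second cover near (340,310) in the crop, and that cover sank 3.4 mm under less than 1 N. That makes it the loose one. I'll let it rock back and move over its middle.

>>> carry_out(
  deltas=[0,0,-0.03,0,0,0,0,0,0,-0.06,0,0,0,0,0,0,-0.1,0,0,0,0,0,0,-0.25,0,0,0,0,0,0.25,-0.35,0,0,0,0,0,0.6,-0.35,0,0,0,0,0,0.68,-0.35,0,0,0,0,0,0.68,-0.35,0,0,0,0],
)

```text
time: 7.7
ee_pos: [0.4554, 0.082, 0.0876]
orientation: [-0.002, 3.141, 0.0]
contact_force: [-0.7, -0.6, -0.3]
width: -0.0
```

```bash
python3 - <<'E'
from h import *
plan([.4555,.081,.0745])
b=optics.capture("side")["color"]
cv2.imwrite("pics/s4.png",cv2.resize(b[130:230,200:320],None,fx=6,fy=6,interpolation=2))
plan([.4555,.081,.0745])
E
```

```text
tcp [0.4554 0.082  0.0876] F [-0.74 -0.58 -0.33] t 7.7
shift [-0.   -0.02  0.26] turn [0.   0.   0.02]
tcp [0.4552 0.0815 0.0874] F [ 0.15 -0.22  0.28] t 7.75
shift [-0.01 -0.01  0.26] turn [-0.    0.    0.01]
```

View pics/s4.png

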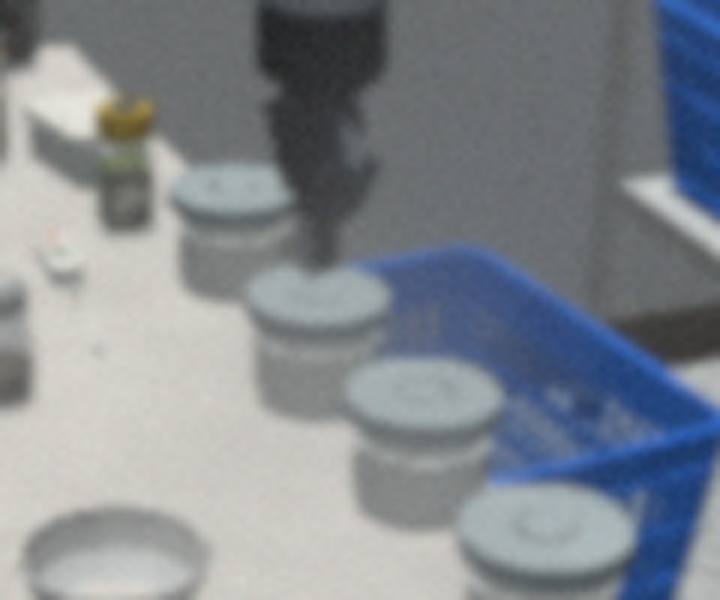

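The cover is level again, with the tip above its ring. Pressing the middle now.

>>> carry_out(
  deltas=[0,-0.01,0.12,0,0,0,0,0,-0.01,0.22,0,0,0,0,0,-0.01,0.27,0,0,0,0,0,-0.01,0.29,0,0,0,0,0,-0.01,0.29,0,0,0,0],
)

```text
time: 8.25
ee_pos: [0.4546, 0.0802, 0.0728]
orientation: [-0.001, -3.139, 0.001]
contact_force: [-2.8, -0.6, 5.1]
width: -0.0001
```

>>> carry_out(
  deltas=[0,0,0.01,0,0,0,0,0,0,0.02,0,0,0,0],
)

```text
time: 8.45
ee_pos: [0.4546, 0.0802, 0.0726]
orientation: [-0.001, -3.139, 0.001]
contact_force: [-4.4, -0.5, 12.5]
width: -0.0003
```

>>> carry_out(
  deltas=[0,0,0.01,0,0,0,0,0,0,0.02,0,0,0,0],
)

```text
time: 8.65
ee_pos: [0.4546, 0.0802, 0.0717]
orientation: [-0.001, -3.139, 0.001]
contact_force: [-4.7, -1.5, 12.6]
width: 0.0002
```

>>> carry_out(
  deltas=[0,0,0.01,0,0,0,0,0,0,0.01,0,0,0,0],
)

```text
time: 8.85
ee_pos: [0.4546, 0.0802, 0.0711]
orientation: [-0.001, -3.139, 0.001]
contact_force: [-5.0, -1.7, 11.4]
width: 0.0003
```

Sliding at about 12 N. Continuing slowly.

>>> carry_out(
  deltas=[0,0,0.01,0,0,0,0,0,0,0.02,0,0,0,0,0,0,0.03,0,0,0,0,0,0,0.03,0,0,0,0],
)

```text
time: 9.25
ee_pos: [0.4546, 0.0802, 0.0697]
orientation: [-0.001, -3.139, 0.001]
contact_force: [-5.1, -0.4, 12.4]
width: 0.0001
```

>>> carry_out(
  deltas=[0,0,0.01,0,0,0,0,0,0,0.02,0,0,0,0,0,0,0.02,0,0,0,0],
)

```text
time: 9.55
ee_pos: [0.4546, 0.0802, 0.0687]
orientation: [-0.001, -3.139, 0.001]
contact_force: [-4.1, -1.2, 11.8]
width: -0.0002
```

>>> carry_out(
  deltas=[0,0,0.01,0,0,0,0,0,0,0.01,0,0,0,0],
)

```text
time: 9.75
ee_pos: [0.4546, 0.0802, 0.0682]
orientation: [-0.001, -3.139, 0.001]
contact_force: [-4.3, -0.1, 11.0]
width: -0.0
```

>>> carry_out(
  deltas=[0,0,0.01,0,0,0,0,0,0,0.01,0,0,0,0],
)

```text
time: 9.95
ee_pos: [0.4546, 0.0802, 0.068]
orientation: [-0.001, -3.139, 0.001]
contact_force: [-5.9, -0.4, 14.8]
width: 0.0001
```

Force is rising at z=0.068. One more small push.

>>> carry_out(
  deltas=[0,0,0.01,0,0,0,0,0,0,0.01,0,0,0,0],
)

```text
time: 10.15
ee_pos: [0.4546, 0.0802, 0.068]
orientation: [-0.001, -3.138, 0.001]
contact_force: [-6.0, -0.5, 19.0]
width: -0.0
```

Bottomed out at z=0.068 with 19 N. Lift, then a light edge check.

>>> carry_out(
  deltas=[0,0,-0.04,0,0,0,0,0,0,-0.1,0,0,0,0,0,0,-0.3,0,0,0,0,0,-0.3,-0.35,0,0,0,0,0,-0.66,-0.35,0,0,0,0,0,-0.66,-0.2,0,0,0,0,0,-0.66,-0.1,0,0,0,0,0,-0.66,-0.07,0,0,0,0,0,-0.66,-0.07,0,0,0,0],
)

```text
time: 11.05
ee_pos: [0.4547, 0.0481, 0.0691]
orientation: [0.0, -3.14, -0.0]
contact_force: [-0.4, 0.1, -0.0]
width: 0.0002
```

>>> carry_out(
  deltas=[0,0,0.01,0,0,0,0,0,0,0.01,0,0,0,0],
)

```text
time: 11.25
ee_pos: [0.4554, 0.0479, 0.0693]
orientation: [-0.0, 3.142, 0.0]
contact_force: [0.5, -0.8, -0.1]
width: 0.0001
```

>>> carry_out(
  deltas=[0,0,0.01,0,0,0,0,0,0,0.01,0,0,0,0],
)

```text
time: 11.45
ee_pos: [0.4554, 0.0477, 0.0688]
orientation: [0.0, 3.141, 0.0]
contact_force: [0.3, -1.2, -0.4]
width: 0.0001
```

>>> carry_out(
  deltas=[0,0,0.01,0,0,0,0,0,0,0.02,0,0,0,0],
)

```text
time: 11.65
ee_pos: [0.4554, 0.0476, 0.068]
orientation: [0.001, 3.142, 0.0]
contact_force: [-1.3, -0.3, 6.3]
width: -0.0
```

>>> carry_out(
  deltas=[0,0,0.01,0,0,0,0,0,0,0.01,0,0,0,0],
)

```text
time: 11.85
ee_pos: [0.4554, 0.0476, 0.068]
orientation: [-0.001, -3.141, -0.0]
contact_force: [-2.2, -0.3, 5.8]
width: -0.0003
```

The edge is firm at 68.0 mm under 6 N. Retreat and take a last look.

>>> carry_out(
  deltas=[0,0,-0.1,0,0,0,0,0,0,-0.4,0,0,0,0,0,0,-0.9,0,0,0,0,0,0,-1.5,0,0,0,0,0,0,-2.1,0,0,0,0,0.5,0,-2.5,0,0,0,0,1,0,-2.7,0,0,0,0,1.5,0,-2.7,0,0,0,0,1.8,0,-2.7,0,0,0,0,1.8,0,-2.7,0,0,0,0],
)

```text
time: 12.85
ee_pos: [0.3634, 0.0477, 0.202]
orientation: [-0.0, -3.141, 0.0]
contact_force: [-0.0, -0.9, 0.5]
width: -0.0004
```

```bash
python3 - <<'E'
from h import *
plan([.4,.05,.2])
c=optics.capture("side");b=c["color"]
cv2.imwrite("pics/s5.png",cv2.resize(b[130:290,180:340],None,fx=3.75,fy=3.75,interpolation=2))
c=optics.capture("top");cv2.imwrite("pics/t5.png",cv2.resize(c["color"][120:250,100:400],None,fx=2.66,fy=2.66,interpolation=2))
E
```

```text
tcp [0.3634 0.0477 0.202 ] F [-0.02 -0.86  0.53] t 12.85
shift [-0.73  0.05  0.04] turn [-0.   -0.01 -0.  ]
```

View pics/s5.png

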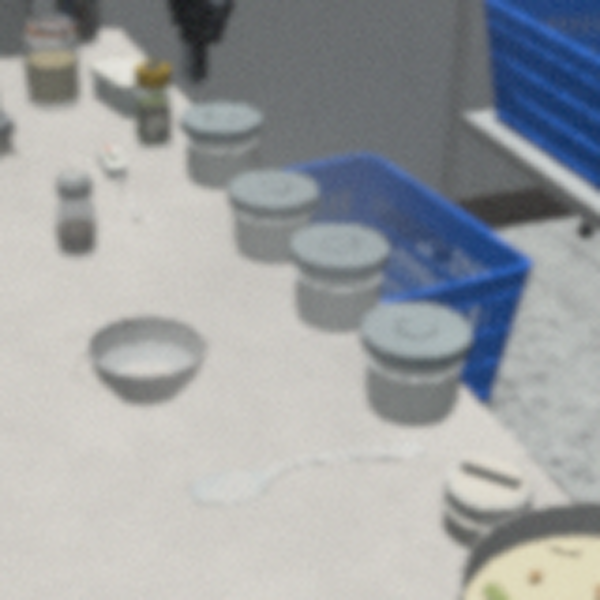

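View pics/t5.png

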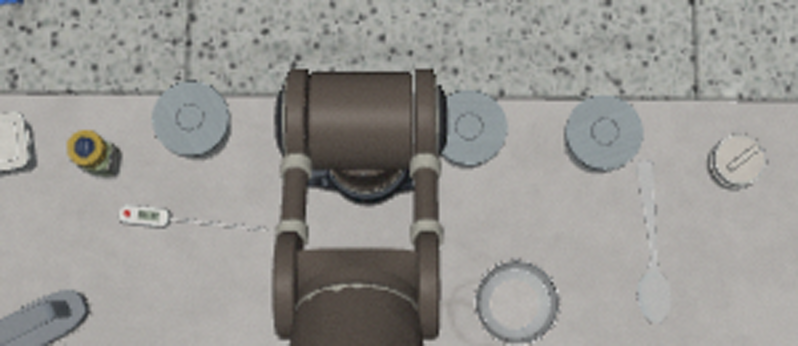

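In the side view the second cover at (273,190) sits lower and level. Everything else stands where it was, and the arm is clear.

```bash
python3 -c "
from station import bot
print(bot.finish_job())"
```

```text
the job is handed in; nothing more can be done
None
```

I found the loose cover and pressed it home, and the job is handed in at about 13 s of the 48 s allowed.

- **Finding it:** The cover at y≈0.263 was firm, with no give at about 10 N near its edge. That peaked at 10.3 N, just over the 10 N I was meant to stay under, but on a firm cover. The cover at (0.455, 0.081) sank about 3.4 mm under roughly 1 N and looked level again when let go. I stopped there and did not test the other two.
- **Pressing it:** On its middle it slid down at about 12 N and stopped with its top at 68.0 mm. I pressed to 19 N there and it moved no further.
- **Last checks:** A light edge press of about 6 N on the same side as before found it firm at 68.0 mm. In the last side picture it sits lower and level, with the other covers and bystanders unmoved and the arm clear. In the last top picture the arm hid the pressed cover, so that check rests on the side view and the touch readings.

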